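# Punch the drill spot of a cabinet-pull bracket

### The job

The bracket blank for the cabinet's new door pull lies inside the little drilling jig. Take the spring-loaded centre punch from its wooden stand, put its point through the jig's guide hole beside the raised end bar and press straight down on the blank until you feel the hidden spring snap, but do not go on to ram the punch hard against its stop. Mark nothing else, leave the other things where they are, and hang the punch upright back in its stand.

Things in the scene. Friction and masses are not known exactly. Their poses are not given: they have to be found in the camera images.
- punch: Steel automatic centre punch, 137 mm long, about 0.26 kg, hanging upright by its collar in the stand. Origin on its axis under the collar, z up to the cap. Above: collar 26 mm wide, 5 thick; round grip 15 mm wide from 5 to 65; cap 18 mm wide to 75. Below: barrel 15 mm wide to -22, then a point 6 mm wide, tapered, to -62. More than 22 N between it and the jig or blank counts as ramming.
- punch_tip (a point): End of the punch's point, on its axis, 62 mm below the punch's origin when unpressed. The point slides into the barrel: the push climbs to about 12.5 N at 6 to 7.5 mm, then the hidden spring snaps and it drops to about 5 N at 10 mm; from there it climbs again, 2.5 N per mm, to a hard stop at 14 mm. Snapped = more than 9 mm in. It re-cocks by itself when lifted.
- stand: Plain wooden block, 64 x 64 mm and 75 mm high, fixed, with an upright round through-hole 21 mm in diameter in the middle, in which the punch hangs by its collar. Origin at the centre of the underside, z up; the mouth of the hole is 75 mm above it.
- jig: Fixed drilling jig: dark wooden guide plate 150 x 70 x 6 mm, upper face 40 mm above the counter, on two pale wooden side rails. Two guide holes 12 mm wide at x = -42 and +42 mm. A pale bar, 12 mm wide and 14 mm high, crosses the top at the +x end only (x = 69 mm). Origin at the centre of the underside, x along the length towards the bar, z up. The bracket blank lies under the plate.
- spot (a point): Centre of the mouth of the guide hole beside the end bar, in the guide plate's upper face. The unyielding aluminium blank is straight below it, on packing that differs every time: its face is 10 to 24 mm below this point, which is not measured.
- ramekin: White ceramic ramekin, 82 mm in diameter, 46 mm high, on the counter between the jig and the stand; bystander. Origin at the centre of its underside.
- screw_jar: Small closed glass jar, 48 mm in diameter, 55 mm high, on the counter near the robot; bystander. Origin at the centre of its underside.
- tumbler: Green glass tumbler, 72 mm in diameter, 105 mm high, on the cork trivet; bystander. Origin at the centre of its underside.
- measuring_cup: Steel measuring cup, 72 mm in diameter, 45 mm high with a flat handle, on the trivet; bystander. Origin at the centre of its underside.
Not all that is in view belongs to the job. There is more than one size of the jig; the job needs the middle-sized.

How it is judged (in metres and radians):
On the way:
1. the punch's spring has snapped on the blank: point more than 9 mm in, in the guide hole beside the end bar, pressing on the blank, punch within 0.12 rad of upright (z of punch_tip in the frame of punch above -0.053 m and horizontal distance between punch_tip and spot below 0.005 m and z of punch_tip in the frame of spot below -0.007 m and contact force between punch and jig above 0.5 N and angle between punch's own z axis and vertical below 0.12 rad), for 0.02 s.
At the end, for the whole second after the job is handed in: After the snap the punch hangs in its stand again, at rest: collar within 4 mm of the stand's top in height and within 5 mm of the hole's centre, axis within 0.12 rad of upright (horizontal distance between punch and stand below 0.005 m and z of punch in the frame of stand between 0.071 and 0.079 m and angle between punch's own z axis and vertical below 0.12 rad and linear speed of punch below 0.02 m/s); the robot touches nothing.
It fails at once if the punch was rammed: more than 22 N between punch and jig or blank (contact force between punch and jig above 22 N).
It fails at once if the punch was snapped somewhere other than in the guide hole beside the end bar (z of punch_tip in the frame of punch above -0.053 m and horizontal distance between punch_tip and spot above 0.009 m).
It fails at once if the ramekin, screw jar, tumbler or measuring cup was pushed more than 20 mm (distance of any of ramekin, screw_jar, tumbler, measuring_cup from where it was at the start of the episode above 0.02 m).
It also fails if it takes over 58 s, if anything falls off the work surface, if the arm or the gripper's body presses on something with over 40 N, if the wrist force passes 120 N, or if a joint passes its speed limit or range.

### The arm

A 7-joint arm with a two-finger parallel gripper is mounted at the origin on the work surface. World frame = base frame: x ahead of the robot, y to its left, z up, the work surface at z = 0. Lengths are in m, angles in degrees, forces in N, time in s.
With the tool pointing down it reaches from about 0.4 to 0.85 m from the base axis. Payload 6.9 kg.
Tool frame: the origin (TCP) lies midway between the tips of the shut fingers; the grasp point (between the pads) lies 19 mm behind it (grasp_offset is the distance from the TCP to the grasp point, in m); z points along the fingers, y is the line along which they close (so a half turn about z gives the same grasp; the last joint's range is limited). The gripper opens to 85 mm and grips with 20 to 120 N. Pads are 22 mm wide; open, the fingers measure 114 mm over their backs; the gripper's body (76 mm by 85 mm) begins 54 mm behind the grasp point. The pads swing forward as they close: fully open they stand 13 mm farther back than shut.
Start: joints at [-66.033, 29.078, -13.613, 85.955, 7.202, 65.827, -8.869], TCP at [0.192, 0.595, 0.231] pointing down, gripper open.
Joint ranges: [-176.47, 176.47], [-13.61, 117.27], [-81.72, 77.17], [0.22, 143.17], [-87.28, 267.28], [10, 112.55], [-165.47, 165.47]. Speed limits (degrees/s): [136.94, 136.94, 180, 180, 180, 180, 180].

### API

Orientations are given as [roll, pitch, yaw] about the fixed x, y, z axes, in that order (R = Rz(yaw) Ry(pitch) Rx(roll)).
In Python, from workcell import state, read_camera, finish_job, grasp_offset gives the robot as it stands.
- The arm moves only by the shell command python3 -m jog 'ROWS' [OPENING]. ROWS is JSON, a list of rows, each an object with "slide": the shift along the tool's x, y, z in units of 25 mm (1.0 is 25 mm), a list of three; "spin": the turn about the tool's z in units of 5 degrees (1.0 is 5 degrees). In form: [{"slide": [tx, ty, tz], "spin": spin}, ...]. A call has 1 to 20 rows; each row shifts and turns the commanded pose from where the row before left it, along the tool's axes as they then stand; what a row does not reach is not made up. A row lasts 1/8 s, in which the tool goes at most 62.5 mm and 10.7 degrees, less where a joint would pass 70% of its speed; a pose out of reach is approached as far as the arm can. A call is refused whole if a number of a shift passes 1 or a number of a turn 1, either way. A call with a gripper value outside its range is refused whole. OPENING is the opening, from 0 (shut) to 1 (fully open), set as the call begins (- or left out, the last holds). The fingers move at their own pace and stop on an object; the grip force is fixed at half the most. Time passes only in rows, so rows that do not move let the fingers close. It gives the time, the measured TCP pose, the force, the opening and the grip force at its end, in the units of the state.
- state(): the state, without advancing time (a new reading comes with each control period).
- read_camera(name): name is "side" or "top" or "wrist"; returns a dict with "img" (420x560x3 uint8, red, green, blue), "K" (3x3 intrinsics, pixels), "view" (4x4, takes a point from world to camera coordinates). Camera axes: x right, y down, z forward; pixel columns grow to the right and rows downward; lengths in m; the calibration is good to about 2 mm. A picture is of the moment at which its call begins. There is no depth.
- finish_job(): hands the job in; it is judged then, once.
The state is a dict: "time": time; "joint_pos": joint angles; "qd": joint speeds; "tau": joint torques, N m; "eef_pos": TCP position; "tcp_rot": TCP orientation; "contact_force": force on the tool from outside, world axes, zero at the start; "ft_torque": the same for the moment, N m; "finger_gap": opening from 0.0 (shut) to 1.0 (fully open); "grip_force": force on a finger pad.
Only numpy, scipy, OpenCV 4.12 (cv2) and the standard library are available. Lean on these libraries where they do the work, as an engineer would, in place of code of your own. Each camera call takes 0.05 s, during which the arm holds its last target. There are 200 camera calls.

## Working session

There is one attempt and no reset: what is moved stays moved. The work goes in short steps, Python scripts to look and compute and a shell command to move; the robot and the scene stay as the last step left them, time stands still between calls to the robot, and variables do not carry over. Pictures are saved under pics/ and viewed, at most 10 in all, crops included, and the job is handed in when it is done.

```bash
mkdir -p pics; cat > h.py <<'E'
import numpy as np,cv2
from workcell import state,read_camera,grasp_offset
def snap(n,f):
    d=read_camera(n); cv2.imwrite(f'pics/{f}.png',d['img'][:,:,::-1]); np.savez(f'pics/{f}.npz',**d); return d
def px2w(d,u,v,z):
    K,V=d['K'],d['view']; R,t=V[:3,:3],V[:3,3]
    c=-R.T@t; r=R.T@np.linalg.inv(K)@np.array([u,v,1.]); return c+r*(z-c[2])/r[2]
def w2px(d,p):
    q=d['K']@(d['view'][:3,:3]@np.array(p)+d['view'][:3,3]); return q[:2]/q[2]
E
python3 - <<'E'
from h import *
print(state(),grasp_offset)
for n in('top','side'):
    d=snap(n,n+'0'); print(n,-d['view'][:3,:3].T@d['view'][:3,3],d['K'][0,0])
E
```

```text
{'time': 0.0, 'joint_pos': array([-66.03401091,  29.12445883, -13.60760147,  86.00914081,
         7.2016088 ,  65.82717128,  -8.86880135]), 'qd': array([ 0.12561164, -0.13717148, -0.00541785, -0.08432033, -0.0572608 ,
        0.0424762 , -0.00067546]), 'tau': array([-6.64461404e-04, -6.20613384e+01, -2.18713425e+00, -2.49678594e+01,
        1.26358421e-02,  1.12940880e-02, -8.59265811e-06]), 'eef_pos': array([0.1922487 , 0.59416313, 0.23043783]), 'tcp_rot': array([-1.79897936e+02,  2.45138980e-03,  1.62078797e+02]), 'contact_force': array([-0.04728763, -0.39964834, -0.26013601]), 'ft_torque': array([-0.00278459, -0.04356384, -0.05330247]), 'grip_force': 0.0, 'finger_gap': 0.997064965940249} 0.0187
top [0.38840348 0.02058059 1.01528663] 453.5068609327308
side [ 0.45287647 -0.60823048  0.69436973] 473.1192460433137
```

View pics/top0.png

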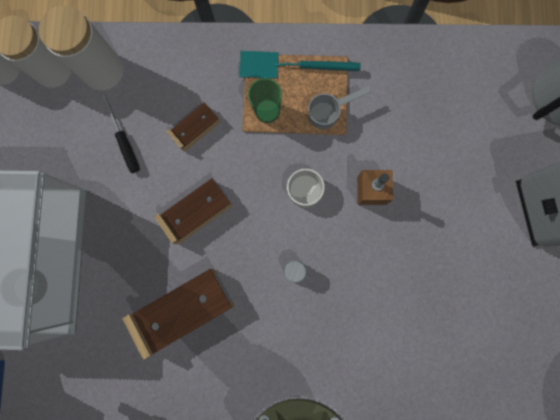

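View pics/side0.png

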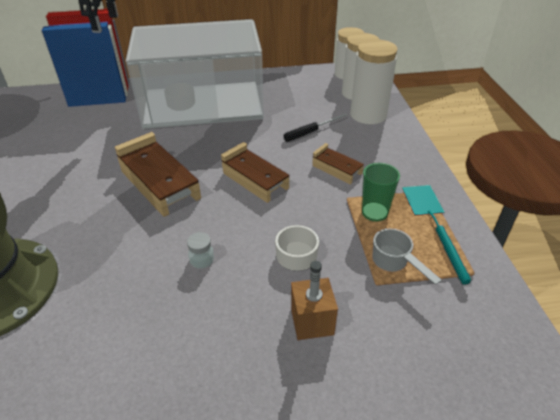

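Three jigs show in the top view, at (193,126) small, (194,211) medium and (180,313) large. The medium one fits, and its pale bar is at the left end near (167,229). The stand with the punch is at (376,187). I'll confirm both in enlarged crops.

```bash
python3 - <<'E'
from h import *
a=cv2.imread('pics/top0.png');b=cv2.imread('pics/side0.png')
A=cv2.resize(a[170:250,150:240],None,fx=4.4,fy=4.4,interpolation=cv2.INTER_CUBIC)[:350]
B=cv2.resize(a[160:230,340:420],None,fx=5,fy=5,interpolation=cv2.INTER_CUBIC)
cv2.imwrite('pics/cr1.png',np.hstack([A,B]))
class D:pass
d=np.load('pics/top0.npz')
for u,v in[(184,224),(209,199),]: print(px2w(d,u,v,.04))
for q in ([(158,221),(213,180)],[(213,180),(230,205)],[(124,318),(212,270)],[(168,128),(204,104)]):
    P=[px2w(d,*x,.04) for x in q]; print(np.linalg.norm(P[0]-P[1]))
E
```

```text
[0.4824373  0.25684076 0.04      ]
[0.53826181 0.20468224 0.04      ]
0.1487497064296434
0.06749581267640689
0.2106430857574951
0.09683083099602109
```

View pics/cr1.png

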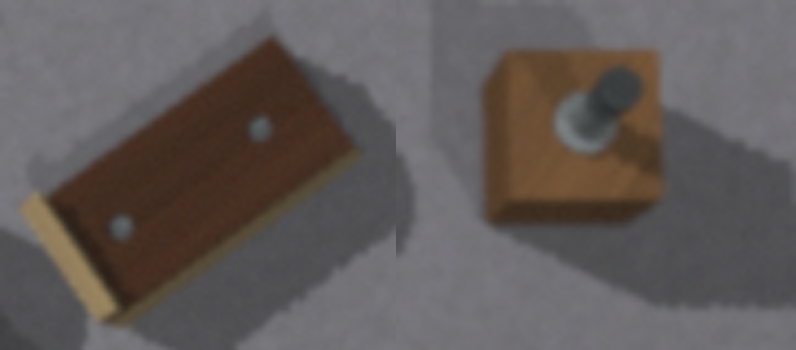

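The crop confirms it: the medium jig measures 149 x 67 mm, its bar is at the lower left, and the target hole is at crop (121,228), about top (177.1,221.4). The other hole is at about (208.7,198.9). The punch collar is at about (377.6,184.2) and the cap at about (384.8,177).

```bash
python3 - <<'E'
from h import *
d=np.load('pics/top0.npz')
h1=px2w(d,177.1,221.4,.04);h2=px2w(d,208.7,198.9,.04);v=h1-h2
print('holes',h1,h2,np.linalg.norm(v),np.degrees(np.arctan2(v[1],v[0])))
print('collar',px2w(d,377.6,184.2,.08),'cap',px2w(d,384.8,177,.15))
# stand top corners from crop
for x,y in[(505,50),(660,50),(662,200),(505,200)]: print(px2w(d,340+(x-396)/5-.4,160+y/5-.4,.075))
s=np.load('pics/side0.npz');print(w2px(s,h1),w2px(s,px2w(d,377.6,184.2,.08)),w2px(s,px2w(d,384.8,177,.15)))
print('jar',px2w(d,295,271,.055),'ramekin',px2w(d,305,187,.046))
from workcell import state
E
python3 - <<'E'
import cv2
b=cv2.imread('pics/side0.png')
import numpy as np
A=cv2.resize(b[135:205,215:295],None,fx=5,fy=5,interpolation=cv2.INTER_CUBIC)
B=cv2.resize(b[255:345,280:350],None,fx=5,fy=5,interpolation=cv2.INTER_CUBIC)
c=np.zeros((450,750,3),'u1');c[:350,:400]=A;c[:,400:]=B
cv2.imwrite('pics/cr2.png',c)
E
```

```text
holes [0.48783262 0.27218687 0.04      ] [0.53847146 0.20534921 0.04      ] 0.08385442009740497 127.14900084545268
collar [ 0.56942126 -0.15471742  0.08      ] cap [ 0.57026175 -0.15556611  0.15      ]
[ 0.60113534 -0.12186349  0.075     ]
[ 0.60215955 -0.18691065  0.075     ]
[ 0.53822739 -0.18700716  0.075     ]
[ 0.53710437 -0.12170286  0.075     ]
[241.55941061 158.55883838] [313.26866557 292.29056813] [315.92568211 264.08084869]
jar [0.38633202 0.01441054 0.055     ] ramekin [ 0.5672485  -0.00428878  0.046     ]
```

View pics/cr2.png

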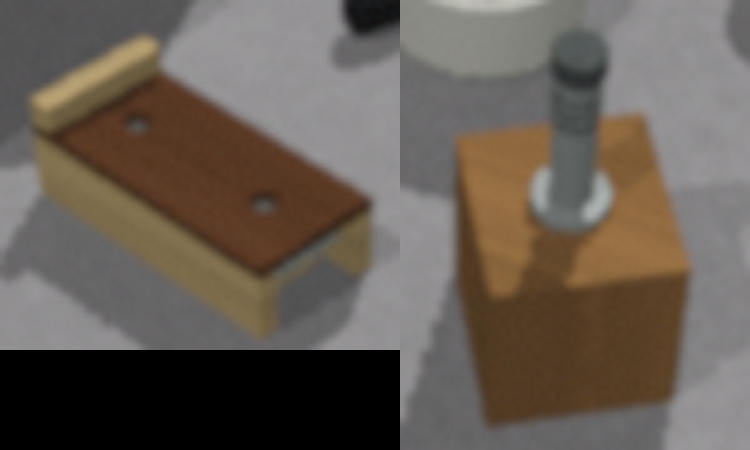

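Side view check: the hole is at crop (138,125), about (242.2,159.6), predicted (241.6,158.6). The collar is at about (314,293.2), predicted (313.3,292.3). Both agree to about 2 mm, with the same bias. Next I move over toward the punch.

```bash
python3 - <<'E'
from h import *
s=np.load('pics/side0.npz')
print(px2w(s,242.2,159.6,.04),px2w(s,314,293.2,.08))
E
python3 -m jog '[{"slide":[-0.5,-0.5,0],"spin":0},{"slide":[-1,-1,0],"spin":0},{"slide":[-1,-1,0],"spin":0},{"slide":[-1,-1,0],"spin":0},{"slide":[-1,-1,0],"spin":0},{"slide":[-1,-1,0],"spin":0},{"slide":[-1,-1,0],"spin":0},{"slide":[-1,-1,0],"spin":0},{"slide":[-1,-1,0],"spin":0},{"slide":[-1,-1,0],"spin":0},{"slide":[-1,-1,0],"spin":0},{"slide":[-1,-1,0],"spin":0},{"slide":[-1,-1,0],"spin":0},{"slide":[-1,-1,0],"spin":0},{"slide":[-1,-1,0],"spin":0},{"slide":[-1,-1,0],"spin":0},{"slide":[-1,-1,0],"spin":0},{"slide":[-1,-1,0],"spin":0},{"slide":[-0.5,-0.5,0],"spin":0},{"slide":[0,0,0],"spin":0}]' 1
```

```text
[0.48895221 0.26800209 0.04      ] [ 0.57022874 -0.15665446  0.08      ]
time: 2.6
eef_pos: [0.4817, 0.027, 0.2311]
tcp_rot: [-180.0, -0.0, 161.9]
contact_force: [-0.3, 0.4, -0.5]
finger_gap: 1.0
grip_force: 0.0
```

```bash
python3 -m jog '[{"slide":[-0.63,-0.85,0],"spin":0},{"slide":[-1,-1,0],"spin":0},{"slide":[-1,-1,0],"spin":0},{"slide":[-1,-1,0],"spin":0},{"slide":[-1,-1,0],"spin":0},{"slide":[-1,-1,0],"spin":0},{"slide":[0,0,0],"spin":0},{"slide":[0,0,0],"spin":0}]' 1
python3 - <<'E'
from h import *
d=snap('wrist','w1'); c=-d['view'][:3,:3].T@d['view'][:3,3]; print(c, d['view'][2,:3],state()['eef_pos'],state()['tcp_rot'],state()['joint_pos'])
print(w2px(d,[.57,-.1557,.15]),w2px(d,[.57,-.1557,.08]))
E
```

```text
time: 3.6
eef_pos: [0.5706, -0.1522, 0.231]
tcp_rot: [179.9, -0.1, 162.2]
contact_force: [0.4, -0.1, -0.6]
finger_gap: 0.996
grip_force: 0.0
[ 0.50564723 -0.13149024  0.37191031] [ 0.25499597 -0.08109512 -0.96353549] [ 0.57065884 -0.15207795  0.23123363] [ 1.79930532e+02 -4.92261026e-02  1.62215403e+02] [11.04069435 25.71764979  2.40307501 91.49297664 -1.25379587 62.85817746
 85.99420775]
[271.2693325  223.46484792] [272.32599631 201.06911067]
```

View pics/w1.png

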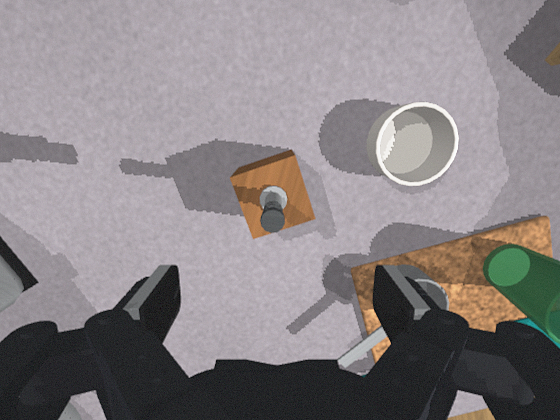

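The wrist view shows the punch cap at about (272,218) and the collar at about (273,199).

```bash
python3 - <<'E'
from h import *
d=np.load('pics/w1.npz'); print(px2w(d,272,218,.15),px2w(d,273,199,.08))
e=state()['eef_pos'];y=np.radians(state()['tcp_rot'][2])
p=np.array([.569,-.1558]); D=(p-e[:2])/.025
print(D@[np.cos(y),np.sin(y)],D@[np.sin(y),-np.cos(y)],(e[2]-.09)/.025)
E
```

```text
[ 0.56628278 -0.15394182  0.15      ] [ 0.56832605 -0.15450265  0.08      ]
0.017708241878203003 -0.16203435990680576 5.649345209368017
```

```bash
python3 -m jog '[{"slide":[0.02,-0.15,0.5],"spin":0},{"slide":[0,0,1],"spin":0},{"slide":[0,0,1],"spin":0},{"slide":[0,0,1],"spin":0},{"slide":[0,0,1],"spin":0},{"slide":[0,0,0.75],"spin":0},{"slide":[0,0,0.4],"spin":0},{"slide":[0,0,0],"spin":0},{"slide":[0,0,0],"spin":0}]' 1
python3 -m jog '[{"slide":[0,0,0],"spin":0},{"slide":[0,0,0],"spin":0},{"slide":[0,0,0],"spin":0},{"slide":[0,0,0],"spin":0},{"slide":[0,0,0],"spin":0},{"slide":[0,0,0],"spin":0},{"slide":[0,0,0],"spin":0},{"slide":[0,0,0],"spin":0}]' 0
```

```text
time: 4.78
eef_pos: [0.5697, -0.1579, 0.0907]
tcp_rot: [180.0, 0.1, 162.1]
contact_force: [-0.4, -0.1, 0.7]
finger_gap: 1.002
grip_force: 0.0
time: 5.78
eef_pos: [0.5696, -0.1576, 0.0902]
tcp_rot: [180.0, 0.0, 162.1]
contact_force: [0.8, 2.2, 3.6]
finger_gap: 0.16
grip_force: 58.5
```

```bash
python3 -m jog '[{"slide":[0,0,-0.3],"spin":0},{"slide":[0,0,-0.7],"spin":0},{"slide":[0,0,-1],"spin":0},{"slide":[0,0,-1],"spin":0},{"slide":[0,0,-0.7],"spin":0},{"slide":[0,0,-0.3],"spin":0},{"slide":[0,0,0],"spin":0}]'
python3 -m jog '[{"slide":[0.2,0.4,0],"spin":0},{"slide":[0.4,0.7,0],"spin":0},{"slide":[0.5,0.9,0],"spin":0},{"slide":[0.5,0.9,0],"spin":0},{"slide":[0.5,0.9,0],"spin":0},{"slide":[0.5,0.9,0],"spin":0},{"slide":[0.5,0.9,0],"spin":0},{"slide":[0.5,0.9,0],"spin":0},{"slide":[0.5,0.9,0],"spin":0},{"slide":[0.5,0.9,0],"spin":0},{"slide":[0.5,0.9,0],"spin":0},{"slide":[0.5,0.9,0],"spin":0},{"slide":[0.5,0.9,0],"spin":0},{"slide":[0.5,0.9,0],"spin":0},{"slide":[0.5,0.9,0],"spin":0},{"slide":[0.5,0.9,0],"spin":0},{"slide":[0.5,0.9,0],"spin":0},{"slide":[0.25,0.7,0],"spin":0},{"slide":[0,0,0],"spin":0},{"slide":[0,0,0],"spin":0}]'
python3 - <<'E'
from h import *
s=state();e=s['eef_pos'];print(e,s['tcp_rot'],s['contact_force'],s['joint_pos'])
for n in('wrist','top','side'):
    d=snap(n,n[0]+'2'); t=[e[0],e[1],e[2]-.0772]
    print(n,'tip pred',w2px(d,t),'spot pred',w2px(d,[.4884,.270,.04]))
W,T,S=[cv2.imread(f'pics/{n}2.png') for n in 'wts']
def crop(I,u,v,k): return cv2.resize(I[v-k:v+k,u-k:u+k],(390,390),interpolation=cv2.INTER_CUBIC)
d=np.load('pics/w2.npz');u,v=w2px(d,t).astype(int);S0=np.load('pics/s2.npz');a,b=w2px(S0,t).astype(int);print('centres',u,v,a,b)
cv2.imwrite('pics/cr3.png',np.hstack([crop(W,u,min(v,340),65),crop(S,a,b,39)]))
E
```

```text
time: 6.65
eef_pos: [0.5691, -0.1582, 0.19]
tcp_rot: [-180.0, -0.0, 162.1]
contact_force: [0.6, 0.1, -2.5]
finger_gap: 0.158
grip_force: 58.4
time: 9.15
eef_pos: [0.4884, 0.2693, 0.1898]
tcp_rot: [-179.9, 0.0, 162.0]
contact_force: [-0.9, -0.6, -2.7]
finger_gap: 0.159
grip_force: 58.5
[0.48841535 0.26934772 0.18980473] [-1.79934101e+02  2.70007167e-03  1.62037824e+02] [-0.87966475 -0.625651   -2.70263659] [-30.56836449  25.00036175  -1.25678236  99.90266134   0.70164356
  55.15276262  39.929003  ]
wrist tip pred [276.38576325 224.28459591] spot pred [277.14116083 200.43168945]
top tip pred [169.46141496 217.3151452 ] spot pred [178.11361302 221.15860275]
side tip pred [239.94172482 132.62385567] spot pred [241.88605402 159.1029244 ]
centres 276 224 239 132
```

View pics/cr3.png

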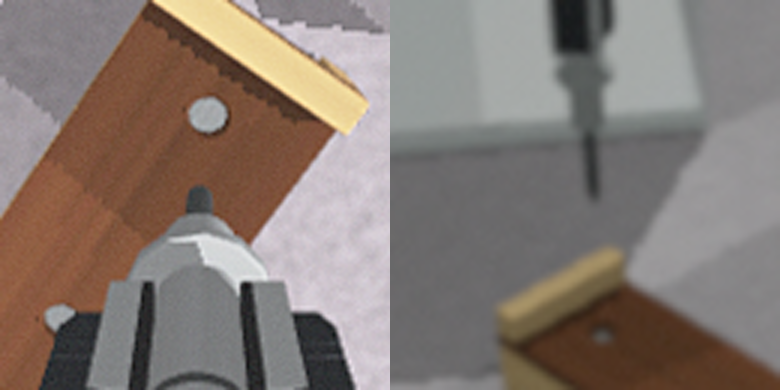

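The wrist view shows the tip at about (277,222) and the hole beside the bar at about (280,197). The side view shows the tip at about (240.6,132.6) and the hole at about (242,159.8).

```bash
python3 - <<'E'
from h import *
w=np.load('pics/w2.npz');s=np.load('pics/s2.npz');t=np.load('pics/t2.npz')
zt=.1126
print('wrist hole',px2w(w,280,197,.04),'tip',px2w(w,277,222.3,zt))
print('side hole',px2w(s,242,159.8,.04),'tip',px2w(s,240.6,132.6,zt))
print('side axis lean for vertical:',w2px(s,[.4884,.2693,zt+.045])-w2px(s,[.4884,.2693,zt]))
print('wrist axis:',w2px(w,[.4884,.2693,zt+.04]),w2px(w,[.4884,.2693,zt]))
E
```

```text
wrist hole [0.48613275 0.27348858 0.04      ] tip [0.4871586  0.27020866 0.1126    ]
side hole [0.48843346 0.26731263 0.04      ] tip [0.48985125 0.26922797 0.1126    ]
side axis lean for vertical: [ -1.32153389 -17.82751083]
wrist axis: [276.22567259 244.73358806] [276.31461485 224.2826882 ]
```

```bash
python3 -m jog '[{"slide":[0.05,0.03,0.4],"spin":0},{"slide":[0,0,0.8],"spin":0},{"slide":[0,0,0.8],"spin":0},{"slide":[0,0,0.4],"spin":0},{"slide":[0,0,0],"spin":0},{"slide":[0,0,0],"spin":0}]'
python3 - <<'E'
from h import *
s=state();e=s['eef_pos'];print(e,s['tcp_rot'],s['contact_force']); t=[e[0],e[1],e[2]-.0772]
for n in('wrist','side'):
    d=snap(n,n[0]+'3'); print(n,'tip pred',w2px(d,t),w2px(d,[.4875,.2707,.04]))
W,S=[cv2.imread(f'pics/{n}3.png') for n in 'ws']
def crop(I,u,v,k): return cv2.resize(I[v-k:v+k,u-k:u+k],(400,400),interpolation=cv2.INTER_CUBIC)
cv2.imwrite('pics/cr4.png',np.hstack([crop(W,276,210,40),crop(S,241,152,25)]))
E
```

```text
time: 10.05
eef_pos: [0.4878, 0.2716, 0.1306]
tcp_rot: [180.0, 0.0, 162.1]
contact_force: [0.1, 0.6, -2.8]
finger_gap: 0.154
grip_force: 58.6
[0.48784076 0.27156906 0.13056818] [1.79960175e+02 3.49825585e-02 1.62068565e+02] [ 0.11833145  0.62002606 -2.78025285]
wrist tip pred [276.19867813 224.24713117] [274.94361197 218.78749045]
side tip pred [241.23323835 153.99742397] [241.46957173 158.95700825]
```

View pics/cr4.png

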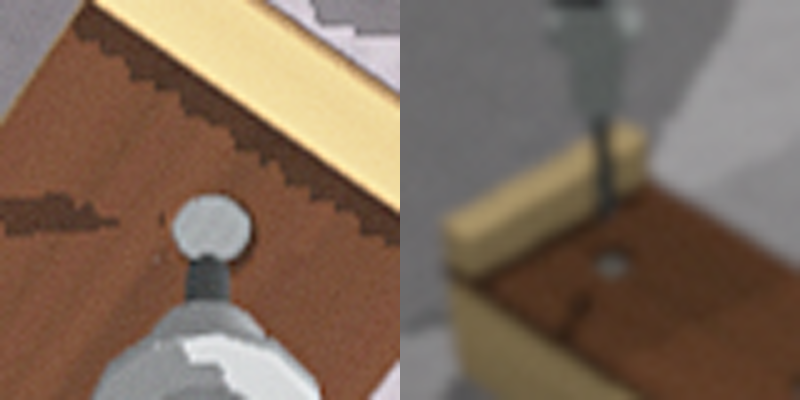

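Wrist view: the hole is at about (278,215.6) and the tip end at about (277.2,221.8). Side view: the tip is at about (241.2,153.3) and the hole at about (242.1,159.6).

```bash
python3 - <<'E'
from h import *
w=np.load('pics/w3.npz');s=np.load('pics/s3.npz');zt=.1306-.0772
a=[px2w(w,278,215.6,.04)-px2w(w,277.2,221.8,zt),px2w(s,242.1,159.6,.04)-px2w(s,241.2,153.3,zt)]
y=np.radians(162.07)
for k in a: print(k, k[:2]@[np.cos(y),np.sin(y)]/.025, k[:2]@[np.sin(y),-np.cos(y)]/.025)
# joint triangulation, tip and hole
def tri(p,q):
    P=[c['K']@c['view'][:3] for c in(w,s)]; X=cv2.triangulatePoints(P[0],P[1],np.array(p),np.array(q));return (X[:3]/X[3]).ravel()
print(tri([277.2,221.8],[241.2,153.3]),tri([278,215.6],[242.1,159.6]))
E
```

```text
[-0.00048135  0.0008231  -0.0134    ] 0.028454859846951647 0.025397401197222516
[ 0.00073658 -0.00617488 -0.0134    ] -0.10407098391781004 -0.22592913751340887
[0.48739977 0.27301463 0.0540518 ] [0.4883612  0.27343672 0.03574354]
```

```bash
python3 -m jog '[{"slide":[0.03,0.03,0],"spin":0},{"slide":[0,0,0.2],"spin":0},{"slide":[0,0,0.2],"spin":0},{"slide":[0,0,0.2],"spin":0},{"slide":[0,0,0.1],"spin":0},{"slide":[0,0,0],"spin":0},{"slide":[0,0,0],"spin":0}]'
```

```text
time: 11.02
eef_pos: [0.4871, 0.2724, 0.1126]
tcp_rot: [180.0, 0.0, 162.1]
contact_force: [-0.4, -0.3, -2.1]
finger_gap: 0.157
grip_force: 58.6
```

```bash
for i in 1 2 3; do python3 -m jog '[{"slide":[0,0,0.08],"spin":0},{"slide":[0,0,0.04],"spin":0},{"slide":[0,0,0],"spin":0},{"slide":[0,0,0],"spin":0}]' | grep -E 'eef|contact'; done
```

```text
eef_pos: [0.487, 0.2724, 0.1095]
contact_force: [-0.0, 0.2, -1.9]
eef_pos: [0.487, 0.2723, 0.1065]
contact_force: [0.1, 0.0, -2.4]
eef_pos: [0.487, 0.2723, 0.1035]
contact_force: [-0.1, 0.2, -2.1]
```

```bash
for i in 1 2 ; do python3 -m jog '[{"slide":[0,0,0.08],"spin":0},{"slide":[0,0,0.04],"spin":0},{"slide":[0,0,0],"spin":0},{"slide":[0,0,0],"spin":0}]' | grep -E 'eef|contact'; done
```

```text
eef_pos: [0.4869, 0.2724, 0.1005]
contact_force: [-0.4, -0.1, -2.6]
eef_pos: [0.4871, 0.2724, 0.0977]
contact_force: [-0.5, -0.1, 1.0]
```

Contact with the blank begins at about TCP z 0.0995. I'll press on in small steps.

```bash
for i in 1 2; do python3 -m jog '[{"slide":[0,0,0.04],"spin":0},{"slide":[0,0,0.04],"spin":0},{"slide":[0,0,0],"spin":0},{"slide":[0,0,0],"spin":0}]' | grep -E 'eef|contact|gap'; done
```

```text
eef_pos: [0.4871, 0.2725, 0.0957]
contact_force: [0.3, -0.1, 4.4]
finger_gap: 0.156
eef_pos: [0.4873, 0.2725, 0.094]
contact_force: [-0.4, -0.8, 8.2]
finger_gap: 0.155
```

```bash
for i in 1 2; do python3 -m jog '[{"slide":[0,0,0.04],"spin":0},{"slide":[0,0,0.03],"spin":0},{"slide":[0,0,0],"spin":0},{"slide":[0,0,0],"spin":0}]' | grep -E 'eef|contact|gap'; done
```

```text
eef_pos: [0.4874, 0.2726, 0.0925]
contact_force: [-0.7, -1.0, 9.6]
finger_gap: 0.158
eef_pos: [0.4875, 0.2726, 0.0908]
contact_force: [-0.1, -0.3, 10.0]
finger_gap: 0.159
```

```bash
for i in 1 2; do python3 -m jog '[{"slide":[0,0,0.03],"spin":0},{"slide":[0,0,0],"spin":0},{"slide":[0,0,0],"spin":0}]' | grep -E 'eef|contact|gap'; done
```

```text
eef_pos: [0.4875, 0.2726, 0.09]
contact_force: [-0.3, -0.6, 9.9]
finger_gap: 0.159
eef_pos: [0.4874, 0.2725, 0.0891]
contact_force: [-0.2, -0.8, 7.5]
finger_gap: 0.159
```

```bash
for i in 1 2 3; do python3 -m jog '[{"slide":[0,0,0.03],"spin":0},{"slide":[0,0,0],"spin":0},{"slide":[0,0,0],"spin":0}]' | grep -E 'eef|contact|gap'; done
```

```text
eef_pos: [0.4871, 0.2724, 0.0877]
contact_force: [0.9, 0.3, 3.1]
finger_gap: 0.163
eef_pos: [0.4871, 0.2724, 0.0871]
contact_force: [0.6, -0.6, 3.8]
finger_gap: 0.16
eef_pos: [0.4871, 0.2724, 0.0864]
contact_force: [0.4, -0.2, 5.6]
finger_gap: 0.157
```

The push fell to about 5.6 N and is climbing again, so the spring has snapped. Lifting and returning.

```bash
python3 -m jog '[{"slide":[0,0,-0.3],"spin":0},{"slide":[0,0,-0.7],"spin":0},{"slide":[0,0,-1],"spin":0},{"slide":[0,0,-1],"spin":0},{"slide":[0,0,-0.7],"spin":0},{"slide":[0,0,-0.5],"spin":0},{"slide":[0,0,0],"spin":0}]'
python3 -m jog '[{"slide":[-0.2,-0.4,0],"spin":0},{"slide":[-0.4,-0.7,0],"spin":0},{"slide":[-0.5,-0.9,0],"spin":0},{"slide":[-0.5,-0.9,0],"spin":0},{"slide":[-0.5,-0.9,0],"spin":0},{"slide":[-0.5,-0.9,0],"spin":0},{"slide":[-0.5,-0.9,0],"spin":0},{"slide":[-0.5,-0.9,0],"spin":0},{"slide":[-0.5,-0.9,0],"spin":0},{"slide":[-0.5,-0.9,0],"spin":0},{"slide":[-0.5,-0.9,0],"spin":0},{"slide":[-0.5,-0.9,0],"spin":0},{"slide":[-0.5,-0.9,0],"spin":0},{"slide":[-0.5,-0.9,0],"spin":0},{"slide":[-0.5,-0.9,0],"spin":0},{"slide":[-0.5,-0.9,0],"spin":0},{"slide":[-0.5,-0.9,0],"spin":0},{"slide":[-0.3,-0.67,0],"spin":0},{"slide":[0,0,0],"spin":0},{"slide":[0,0,0],"spin":0}]'
python3 - <<'E'
from h import *
s=state();e=s['eef_pos'];print(e); d=snap('wrist','w4'); print('tip pred',w2px(d,[e[0],e[1],e[2]-.077]),'hole',w2px(d,[.5697,-.1555,.075]))
I=d['img'][140:290,195:345,::-1]
cv2.imwrite('pics/cr5.png',cv2.resize(I,(600,600),interpolation=cv2.INTER_CUBIC))
E
```

```text
time: 18.27
eef_pos: [0.4869, 0.2724, 0.1916]
tcp_rot: [180.0, 0.0, 162.1]
contact_force: [-0.2, 0.0, -2.4]
finger_gap: 0.157
grip_force: 58.7
time: 20.78
eef_pos: [0.569, -0.1545, 0.1911]
tcp_rot: [180.0, -0.0, 162.1]
contact_force: [1.2, 1.4, -3.1]
finger_gap: 0.159
grip_force: 58.7
[ 0.56900488 -0.15450286  0.19109783]
tip pred [276.20086385 224.4906898 ] hole [275.29207744 211.36632716]
```

View pics/cr5.png

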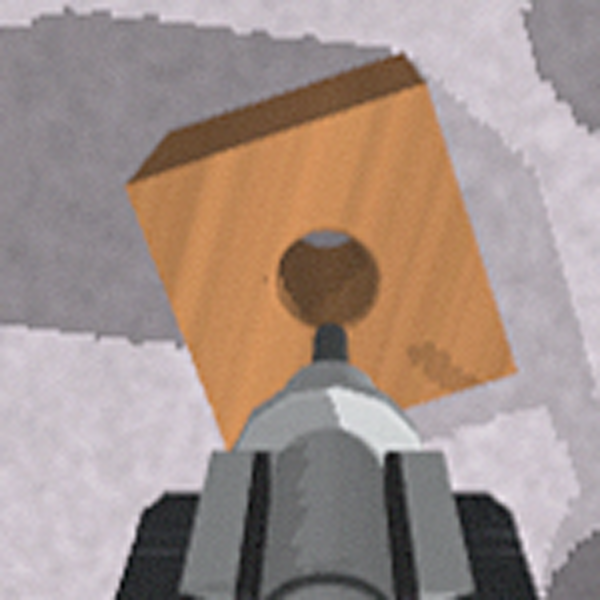

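The wrist view shows the stand hole at about (276.9,209.6) and the tip at about (277.1,221.8).

```bash
python3 - <<'E'
from h import *
w=np.load('pics/w4.npz')
for zt in(.114,.116):
    a=px2w(w,276.9,209.6,.075);b=px2w(w,277.1,221.8,zt);k=a-b;y=np.radians(162.1)
    print(a,b,k[:2]@[np.cos(y),np.sin(y)]/.025, k[:2]@[np.sin(y),-np.cos(y)]/.025)
E
```

```text
[ 0.56867781 -0.1537845   0.075     ] [ 0.56734349 -0.15330345  0.114     ] -0.05670363717489389 -0.0019057082457996117
[ 0.56867781 -0.1537845   0.075     ] [ 0.56676234 -0.15312273  0.116     ] -0.08104626832807126 -0.0016399608316687978
```

```bash
python3 -m jog '[{"slide":[-0.05,0,0.3],"spin":0},{"slide":[0,0,0.5],"spin":0},{"slide":[0,0,0.6],"spin":0},{"slide":[0,0,0.6],"spin":0},{"slide":[0,0,0.5],"spin":0},{"slide":[0,0,0.5],"spin":0},{"slide":[0,0,0.5],"spin":0},{"slide":[0,0,0.35],"spin":0},{"slide":[0,0,0],"spin":0},{"slide":[0,0,0],"spin":0}]'
```

```text
time: 22.08
eef_pos: [0.5708, -0.156, 0.0954]
tcp_rot: [-180.0, 0.0, 162.1]
contact_force: [-0.6, -0.4, -1.8]
finger_gap: 0.158
grip_force: 58.7
```

Free inside the hole. I'll lower in small steps until the collar seats.

```bash
for i in 1 2 3; do python3 -m jog '[{"slide":[0,0,0.05],"spin":0},{"slide":[0,0,0.03],"spin":0},{"slide":[0,0,0],"spin":0}]' | grep -E 'eef|contact'; done
```

```text
eef_pos: [0.5705, -0.1559, 0.0931]
contact_force: [0.9, -0.3, -1.8]
eef_pos: [0.5704, -0.1558, 0.0909]
contact_force: [-0.7, 0.2, -3.1]
eef_pos: [0.5707, -0.1559, 0.0902]
contact_force: [-1.4, 0.8, 7.0]
```

Seated: the collar stopped at 0.0902, the same height as at the grasp, with support from below. Next I open and go up.

```bash
python3 -m jog '[{"slide":[0,0,-0.02],"spin":0},{"slide":[0,0,0],"spin":0},{"slide":[0,0,0],"spin":0},{"slide":[0,0,0],"spin":0},{"slide":[0,0,0],"spin":0},{"slide":[0,0,0],"spin":0},{"slide":[0,0,0],"spin":0},{"slide":[0,0,0],"spin":0}]' 1
python3 -m jog '[{"slide":[0,0,-0.3],"spin":0},{"slide":[0,0,-0.7],"spin":0},{"slide":[0,0,-1],"spin":0},{"slide":[0,0,-1],"spin":0},{"slide":[0,0,-1],"spin":0},{"slide":[0,0,-1],"spin":0},{"slide":[0,0,-0.5],"spin":0},{"slide":[0,0,0],"spin":0},{"slide":[0,0,0],"spin":0},{"slide":[0,0,0],"spin":0},{"slide":[0,0,0],"spin":0}]'
python3 - <<'E'
from h import *
d=snap('side','s5');w=snap('wrist','w5')
A=cv2.resize(d['img'][250:350,265:365,::-1],(400,400),interpolation=cv2.INTER_CUBIC)
B=cv2.resize(w['img'][140:280,205:345,::-1],(400,400),interpolation=cv2.INTER_CUBIC)
cv2.imwrite('pics/cr6.png',np.hstack([A,B]))
E
```

```text
time: 24.2
eef_pos: [0.5704, -0.1559, 0.0895]
tcp_rot: [-180.0, -0.0, 162.1]
contact_force: [0.6, 0.6, 0.4]
finger_gap: 0.997
grip_force: 0.0
time: 25.58
eef_pos: [0.5702, -0.1558, 0.2263]
tcp_rot: [-180.0, -0.1, 162.1]
contact_force: [-0.4, -0.1, 0.7]
finger_gap: 0.997
grip_force: 0.0
```

View pics/cr6.png

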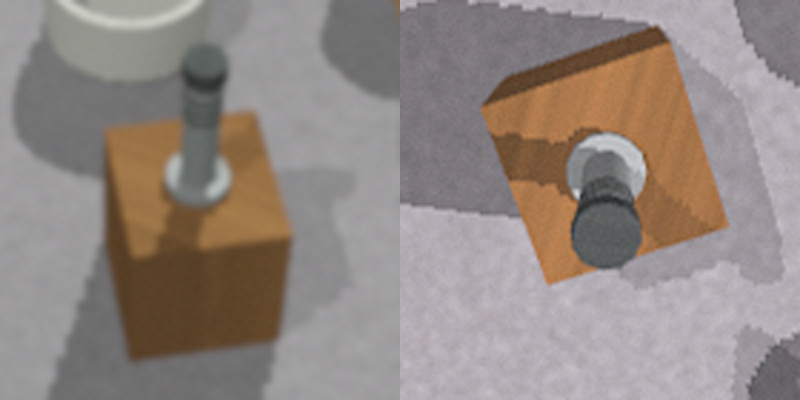

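The crops show the punch upright and central in the stand, with the collar flat on the block at side crop (198,180), and the gripper clear.

```bash
python3 -c "from workcell import finish_job; print(finish_job())"
```

```text
the job is handed in; nothing more can be done
None
```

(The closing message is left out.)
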